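Unmould the baked bars and put them away in the biscuit drawer

TASK

Take the cover off the bar tin and set it down flat on the worktop clear of the tin, then lift every baked bar out of its cavity and lay it on the floor of the open drawer, none on top of another. Push the loaded drawer fully home until it clicks in, without slamming it, and put the cover back squarely on the empty tin. Leave the jar, the mug and the copper caddy where they are.

Things in the scene. Friction and masses are not known exactly. Their poses are not given: they have to be found in the camera images.
- tin: dark steel bar tin, fixed, a block 210 (its x) x 150 (its y) x 30 mm high with six cavities, 54 x 36 mm and 15 mm deep, centred at x = -60, 0, +60 mm and y = -34, +34 mm of its frame; origin under its centre, on the worktop.
- cover: loose aluminium cover of the tin, 0.3 kg: upside-down box 196 (x) x 136 (y) mm, walls 5 mm, top face 30 mm above the skirt's lower edge; origin centred at the level of that edge. Black bar handle on top, centred, 80 mm along x, 16 mm wide in y, 42 to 60 mm above the origin, on two posts. Starts on the tin, centred, skirt resting on the flat rim (it can slide there); goes back either way round
- drawer (a joint): slide of the drawer, in m: 0 fully home, grows as it is pulled out towards the robot, at most 0.18; it starts open. It takes about 1 N to slide, plus about 2.5 N more over a sprung roller between about 12 and 5 mm from home; in the last 3 mm the roller pulls it home and holds it
- drawer_in (a point): centre of the drawer's inner floor (14 mm above the worktop); x points from the drawer front towards the unit, in which the drawer closes. The floor inside is 130 (x) x 220 (y) mm; side and back walls rise 18 mm above the floor, and the front panel 76 mm above the floor
- drawer_front (a point): middle of the outer face of the drawer's front panel, 55 mm above the worktop; pushing it along its x closes the drawer. The panel is 250 mm wide and stands 10 to 90 mm above the worktop, 14 mm thick; two brass knobs stick out 20 mm from it at y = -70 and +70 mm, z = 50 mm, a plain panel between them
- unit: low cream drawer unit with oak top, fixed, 110 mm high, 268 mm wide in y; origin on the worktop; same axes as the drawer. Its front face is at x = +100 mm (oak top from x = +97 mm), its back at x = +277 mm; the drawer comes out of the front towards -x
- jar: amber glass jar with wooden lid, 72 mm across, 120 mm high, origin under its centre; leave alone
- mug: blue mug, 76 mm across with handle, 85 mm high, origin under its centre; leave alone
- caddy: copper caddy on top of the drawer unit, 60 mm across, 60 mm high, origin under its centre; leave alone
- bar0: golden-brown baked bar with nut pieces on top, hard and rigid, 50 (x) x 32 (y) x 34 mm high, about 70 g; origin under its centre. It starts upright in a cavity of the tin, long side along the tin's x, its underside 15 mm above the worktop, so that its top 19 mm stand above the rim; up to two of the six are absent
- bar1: baked bar like bar0, in another cavity
- bar2: baked bar like bar0, in another cavity
- bar3: baked bar like bar0, in another cavity
- bar4: baked bar like bar0, in another cavity
- bar5: baked bar like bar0, in another cavity
Mind the look-alikes: they are no part of the job. What is shaped like the cover but red is not meant.

How it is judged:
On the way, in this order (a step that is already met when the one before it is completed fails the run):
1. the cover is off the tin and lies flat on the worktop, let go (height (world z) of cover below 0.006 m and angle between cover's own z axis and vertical below 0.06 rad and horizontal distance between cover and tin above 0.13 m and contact force between the fingers and cover below 0.1 N), for 0.2 s.
2. every bar lies on the drawer's floor, let go (x of bar0 in the frame of drawer_in between -0.062 and 0.062 m and y of bar0 in the frame of drawer_in between -0.106 and 0.106 m and z of bar0 in the frame of drawer_in between -0.006 and 0.029 m and x of bar1 in the frame of drawer_in between -0.062 and 0.062 m and y of bar1 in the frame of drawer_in between -0.106 and 0.106 m and z of bar1 in the frame of drawer_in between -0.006 and 0.029 m and x of bar2 in the frame of drawer_in between -0.062 and 0.062 m and y of bar2 in the frame of drawer_in between -0.106 and 0.106 m and z of bar2 in the frame of drawer_in between -0.006 and 0.029 m and x of bar3 in the frame of drawer_in between -0.062 and 0.062 m and y of bar3 in the frame of drawer_in between -0.106 and 0.106 m and z of bar3 in the frame of drawer_in between -0.006 and 0.029 m and x of bar4 in the frame of drawer_in between -0.062 and 0.062 m and y of bar4 in the frame of drawer_in between -0.106 and 0.106 m and z of bar4 in the frame of drawer_in between -0.006 and 0.029 m and x of bar5 in the frame of drawer_in between -0.062 and 0.062 m and y of bar5 in the frame of drawer_in between -0.106 and 0.106 m and z of bar5 in the frame of drawer_in between -0.006 and 0.029 m and contact force between the fingers and bar0 below 0.1 N and contact force between the fingers and bar1 below 0.1 N and contact force between the fingers and bar2 below 0.1 N and contact force between the fingers and bar3 below 0.1 N and contact force between the fingers and bar4 below 0.1 N and contact force between the fingers and bar5 below 0.1 N), for 0.2 s.
At the end, for the whole second after the job is handed in: every bar that was in the tin lies at rest inside the drawer on its floor (its origin less than 29 mm above the floor, so not stacked), the drawer is within 3 mm of fully home, and the cover rests flat on the tin's rim, within 12 mm of its centre and 0.1 rad of square, either way round (x of bar0 in the frame of drawer_in between -0.062 and 0.062 m and y of bar0 in the frame of drawer_in between -0.106 and 0.106 m and z of bar0 in the frame of drawer_in between -0.006 and 0.029 m and x of bar1 in the frame of drawer_in between -0.062 and 0.062 m and y of bar1 in the frame of drawer_in between -0.106 and 0.106 m and z of bar1 in the frame of drawer_in between -0.006 and 0.029 m and x of bar2 in the frame of drawer_in between -0.062 and 0.062 m and y of bar2 in the frame of drawer_in between -0.106 and 0.106 m and z of bar2 in the frame of drawer_in between -0.006 and 0.029 m and x of bar3 in the frame of drawer_in between -0.062 and 0.062 m and y of bar3 in the frame of drawer_in between -0.106 and 0.106 m and z of bar3 in the frame of drawer_in between -0.006 and 0.029 m and x of bar4 in the frame of drawer_in between -0.062 and 0.062 m and y of bar4 in the frame of drawer_in between -0.106 and 0.106 m and z of bar4 in the frame of drawer_in between -0.006 and 0.029 m and x of bar5 in the frame of drawer_in between -0.062 and 0.062 m and y of bar5 in the frame of drawer_in between -0.106 and 0.106 m and z of bar5 in the frame of drawer_in between -0.006 and 0.029 m and linear speed of each of bar0, bar1, bar2, bar3, bar4, bar5, cover below 0.02 m/s and value of joint drawer below 0.003 m and horizontal distance between cover and tin below 0.012 m and angle between the x axis of cover and the x axis of tin, either way round below 0.1 rad and angle between cover's own z axis and vertical below 0.04 rad and z of cover in the frame of tin between 0.027 and 0.034 m); the robot touches nothing.
It fails at once if the jar is pushed more than 30 mm or tipped over (distance of jar from where it was at the start of the episode above 0.03 m or angle between jar's own z axis and vertical above 0.4 rad).
It fails at once if the mug is pushed more than 30 mm or tipped over (distance of mug from where it was at the start of the episode above 0.03 m or angle between mug's own z axis and vertical above 0.4 rad).
It fails at once if the caddy is pushed more than 30 mm or tipped over (distance of caddy from where it was at the start of the episode above 0.03 m or angle between caddy's own z axis and vertical above 0.4 rad).
It fails at once if the drawer is slammed (closing faster than 0.5 m/s) (velocity of joint drawer below -0.5 m/s).
Of bar0, bar1, bar2, bar3, bar4, bar5 only 4 to 6 are there at a start; the rules pass over those that are not, and their reading is None.
At some moment in a run one of cover may be knocked a few centimetres aside while the robot is not near it.
Once in a run the grip may slacken for a moment while it holds something.
It also fails if it takes over 210 s, if anything falls off the work surface, if the arm or the gripper's body presses on something with over 40 N, if the wrist force passes 120 N, or if a joint passes its speed limit or range.

ROBOT

A 6-joint arm with a two-finger parallel gripper is mounted at the origin on the work surface. World frame = base frame: x ahead of the robot, y to its left, z up, the work surface at z = 0. Lengths are in m, angles in rad, forces in N, time in s.
With the tool pointing down it reaches from about 0.35 to 0.975 m from the base axis. Payload 4.9 kg.
Tool frame: the origin (TCP) lies between the finger pads; the fingertips stand 14 mm ahead of it and the grasp point (between the pads) lies 5 mm behind it (manip.finger_overhang is the distance from the TCP to the fingertips, in m); z points along the fingers, y is the line along which they close (so a half turn about z gives the same grasp; the last joint's range is limited). The gripper opens to 85 mm and grips with 20 to 120 N. Pads are 22 mm wide; open, the fingers measure 114 mm over their backs; the gripper's body (76 mm by 85 mm) begins 54 mm behind the grasp point. The pads swing forward as they close: fully open they stand 13 mm farther back than shut.
Start: joints at [-1.269, 0.053, 1.613, -0, 1.476, -0.119], TCP at [0.255, -0.57, 0.245] pointing down, gripper open.
Joint ranges: [-3.01, 3.01], [-1.01, 2.22], [0.06, 2.58], [-1.02, 4.17], [0.09, 2.62], [-3.14, 3.14]. Speed limits (rad/s): [2.57, 2.57, 3.14, 3.14, 3.14, 3.14].

INTERFACE

Orientations are given as a unit quaternion [w, x, y, z].
In Python, from plant import manip, grab_frame gives the robot as it stands.
- The arm moves only by the tool servo_tool, never from a script. Its argument "deltas" is a list that holds one entry, the list of rows, each a list of 5 numbers: the opening in per cent of the stroke, from 0 (shut) to 100 (fully open), then the shift along the world's x, y, z in m, then the turn about the world's z in degrees. A call has exactly 8 rows; each row shifts and turns the commanded pose from where the row before left it; what a row does not reach is not made up. A row lasts 1/10 s, in which the tool goes at most 50 mm and 8.59 degrees, less where a joint would pass 70% of its speed; a pose out of reach is approached as far as the arm can. A call is refused whole if a number of a shift passes 0.05 or a number of a turn 8.59, either way. A call with a gripper value outside its range is refused whole. The fingers move at their own pace and stop on an object; the grip force is fixed at half the most. Time passes only in rows, so rows that do not move let the fingers close, or fill a call up. It gives the time, the measured TCP pose, the force, the opening and the grip force at its end, in the units of the state.
- manip.state(): the state, without advancing time (a new reading comes with each control period).
- grab_frame(name): name is "scene" or "side" or "wrist"; returns a dict with "pixels" (420x560x3 uint8, red, green, blue), "z_map" (420x560 float32, m along the optical axis (not along the pixel's ray), 0 where there is no reading), "fx", "fy", "cx", "cy" (pixels), "rvec" (rotation vector, rad) and "tvec" (3), from world to camera coordinates, as OpenCV has them; the wrist camera has in their place "T_tool_cam" (4x4, takes a point from camera to tool coordinates, whose origin is the TCP and whose axes are the flange's). Camera axes: x right, y down, z forward; pixel columns grow to the right and rows downward; lengths in m; the calibration is good to about 2 mm. The wrist camera is an equidistant fisheye: a pixel r from the principal point sees the ray r / f radians off the axis. A picture is of the moment at which its call begins: read the wrist's pose just before it.
- manip.job_done(): hands the job in; it is judged then, once.
The state is a dict: "time": time; "joint_pos": joint angles; "joint_vel": joint speeds; "joint_efforts": joint torques, N m; "tool_pos": TCP position; "tool_rot": TCP orientation; "contact_force": force on the tool from outside, world axes, zero at the start; "ft_torque": the same for the moment, N m; "gripper_width": opening from 0.0 (shut) to 1.0 (fully open); "grasp_force": force on a finger pad.
Only numpy, scipy, OpenCV 4.12 (cv2) and the standard library are available. Lean on these libraries where they do the work, as an engineer would, in place of code of your own. Each camera call takes 0.05 s, during which the arm holds its last target. There are 200 camera calls.

## Working session

There is one attempt and no reset: what is moved stays moved. The work goes in short steps, Python scripts to look and compute and a tool call to move; the robot and the scene stay as the last step left them, time stands still between calls to the robot, and variables do not carry over. Pictures are saved under pics/ and viewed, at most 17 in all, crops included, and the job is handed in when it is done.

Besides the shell and the picture viewer there is one more tool, called after "Call:" by a JSON object that holds its "fn" and its "kwargs", one argument or row to a line. servo_tool: Moves the arm, as the interface text tells. Its arguments: {"type":"object","properties":{"deltas":{"type":"array"}},"required":["deltas"]}

```bash
mkdir -p pics; cat > h.py <<'E'
import numpy as np, cv2
from plant import manip, grab_frame
def save(f,n): cv2.imwrite('pics/'+n,cv2.cvtColor(f['pixels'],cv2.COLOR_RGB2BGR))
def cloud(f):
    R=cv2.Rodrigues(np.array(f['rvec'],float))[0];t=np.array(f['tvec'],float).ravel()
    z=f['z_map'];v,u=np.mgrid[:z.shape[0],:z.shape[1]]
    P=np.stack([(u-f['cx'])/f['fx']*z,(v-f['cy'])/f['fy']*z,z],-1)
    W=(P-t)@R; W[z==0]=np.nan; return W
E
python3 - <<'E'
from h import *
for n in('scene','side'):
    f=grab_frame(n);save(f,n+'0.png');np.savez(n+'0.npz',**f)
    print(n,f['tvec'],f['rvec'])
print(manip.state())
E
```

```text
scene [ 0.2916181  -0.18887515  1.49299721] [ 1.22018154  2.11754132 -1.09042068]
side [0.46627019 0.2390618  0.98371557] [ 0.66857693 -2.57391323  1.26022971]
{'time': 0.1, 'joint_pos': array([-1.26897428e+00,  5.32777241e-02,  1.61416137e+00,  2.83202500e-05,
        1.47598625e+00, -1.19010028e-01]), 'joint_vel': array([ 0.00228594, -0.00105655, -0.00477941, -0.0009442 , -0.00016752,
       -0.00052719]), 'joint_efforts': array([-5.57323056e-04, -3.94901383e+01, -3.71362889e+01, -1.62232254e-04,
        3.92391987e-03,  1.41615632e-05]), 'tool_pos': array([ 0.25516638, -0.56995306,  0.24419127]), 'tool_rot': array([-9.13803587e-04,  9.77943974e-01,  2.08865370e-01, -6.96061607e-05]), 'contact_force': array([-0.42744695, -0.26775771, -0.06977898]), 'ft_torque': array([ 0.01117533,  0.03461921, -0.00850574]), 'grasp_force': 0.0, 'gripper_width': 0.9996730403025393}
```

View pics/scene0.png

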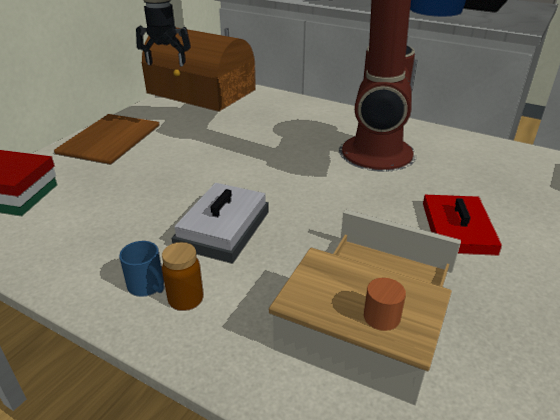

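View pics/side0.png

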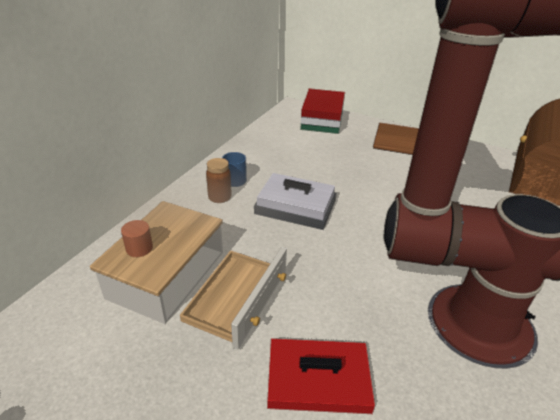

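Scene picture: the aluminium cover sits on the dark tin at (222,215), with its handle at (221,202). The look-alike is the red cover at (462,222). The books at (20,180) and the board at (108,137) are other objects. The aluminium one matches the description. The drawer is open, with its front panel at (400,240).

```bash
python3 - <<'E'
from h import *
out={}
cols={}
for n in('scene','side'):
    f=dict(np.load(n+'0.npz'));W=cloud(f);
    img=cv2.cvtColor(f['pixels'],cv2.COLOR_RGB2HSV)
    def rep(name,box,zlo,zhi,extra=None):
        u0,u1,v0,v1=box;w=W[v0:v1,u0:u1].reshape(-1,3);h=img[v0:v1,u0:u1].reshape(-1,3)
        m=(w[:,2]>zlo)&(w[:,2]<zhi)
        if extra is not None:m&=extra(h)
        p=w[m];r=cv2.minAreaRect(p[:,:2].astype(np.float32))
        print(n,name,len(p),'rect c',np.round(r[0],4),'size',np.round(r[1],4),'ang',round(r[2],1),'zmed',np.round(np.median(p[:,2]),4),'mean',np.round(p[:,:2].mean(0),4))
    if n=='scene':
        rep('covertop',(165,285,175,270),.052,.066)
        rep('handle',(165,285,175,270),.080,.1)
        rep('unittop',(260,470,240,370),.102,.118)
        rep('panel',(330,470,205,275),.06,.098)
        rep('caddy',(350,420,270,340),.155,.18)
        rep('mug',(110,165,230,300),.07,.095)
        rep('jar',(155,210,235,310),.105,.13)
        rep('red',(410,510,180,260),.02,.035)
    else:
        rep('covertop',(250,345,165,230),.052,.066)
        rep('handle',(250,345,165,230),.080,.1)
        rep('unittop',(90,225,195,290),.102,.118)
        rep('panel',(230,290,245,345),.06,.098)
        rep('caddy',(115,160,215,260),.155,.18)
        rep('drawfloor',(180,280,245,345),.009,.02)
        rep('jar',(200,235,155,205),.105,.13)
        rep('red',(260,380,330,415),.02,.04)
E
```

```text
scene covertop 2762 rect c [ 0.5521 -0.1747] size [0.2004 0.1395] ang 8.9 zmed 0.0582 mean [ 0.5649 -0.1676]
scene handle 281 rect c [ 0.6574 -0.1292] size [0.3029 0.0568] ang 13.9 zmed 0.0884 mean [ 0.6302 -0.1416]
scene unittop 10861 rect c [0.7079 0.2322] size [0.1847 0.2673] ang 4.2 zmed 0.1087 mean [0.7218 0.2368]
scene panel 1729 rect c [0.4192 0.2496] size [0.1617 0.2974] ang 42.6 zmed 0.079 mean [0.4523 0.2201]
scene caddy 1042 rect c [0.7321 0.276 ] size [0.0604 0.0593] ang 22.7 zmed 0.1685 mean [0.7372 0.2773]
scene mug 587 rect c [ 0.8009 -0.1877] size [0.1212 0.0753] ang 51.4 zmed 0.0786 mean [ 0.7908 -0.197 ]
scene jar 744 rect c [ 0.7796 -0.1056] size [0.0628 0.0622] ang 35.8 zmed 0.1181 mean [ 0.7837 -0.1017]
scene red 2695 rect c [0.3086 0.291 ] size [0.2618 0.2087] ang 26.5 zmed 0.0285 mean [0.2804 0.3123]
side covertop 1730 rect c [ 0.5516 -0.1762] size [0.1971 0.1454] ang 9.4 zmed 0.0592 mean [ 0.5456 -0.1643]
side handle 154 rect c [ 0.5502 -0.1744] size [0.0781 0.022 ] ang 10.4 zmed 0.0875 mean [ 0.5498 -0.1721]
side unittop 5556 rect c [0.7064 0.2319] size [0.1819 0.2705] ang 4.2 zmed 0.1097 mean [0.6934 0.2456]
side panel 1105 rect c [0.4376 0.2123] size [0.0335 0.2507] ang 3.9 zmed 0.0872 mean [0.4422 0.2294]
side caddy 520 rect c [0.7282 0.2759] size [0.0586 0.0617] ang 26.5 zmed 0.1693 mean [0.7245 0.2797]
side drawfloor 3469 rect c [0.5577 0.2138] size [0.236  0.2448] ang 4.2 zmed 0.0138 mean [0.5394 0.2187]
side jar 280 rect c [ 0.776  -0.1049] size [0.0612 0.0637] ang 4.5 zmed 0.1189 mean [ 0.7726 -0.1005]
side red 6102 rect c [0.2632 0.307 ] size [0.196  0.1393] ang 26.1 zmed 0.0296 mean [0.2596 0.3152]
```

```bash
python3 - <<'E'
import cv2
a=cv2.imread('pics/scene0.png')[170:270,160:290]
b=cv2.imread('pics/side0.png')[160:345,170:350]
import numpy as np
a=cv2.resize(a,(520,400),interpolation=cv2.INTER_CUBIC)
cv2.imwrite('pics/crop1.png',a)
E
```

```text
(no output)
```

View pics/crop1.png

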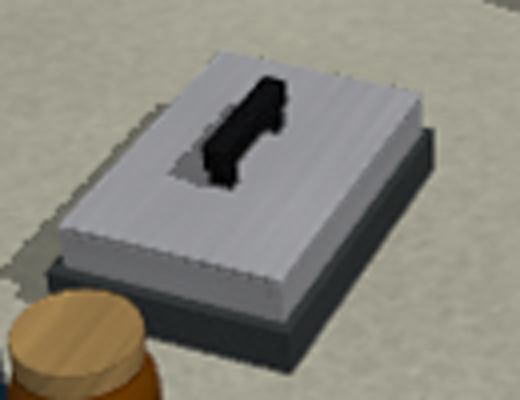

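The crop confirms the bare aluminium cover with its black handle on the dark tin. Next I check free space and the drawer pose.

```bash
python3 - <<'E'
from h import *
W=[];C=[]
for n in('scene','side'):
    f=dict(np.load(n+'0.npz'));w=cloud(f)
    W.append(w)
P=np.concatenate([w.reshape(-1,3) for w in W]);P=P[np.isfinite(P).all(1)]
# free space map: rows x .2....9, cols y -.7...1, 4cm cells max z in mm
print('y   ',[int(round(y*100)) for y in np.arange(-.7,.13,.05)])
for x in np.arange(.2,.85,.05):
    r=[]
    for y in np.arange(-.7,.13,.05):
        m=(abs(P[:,0]-x)<.025)&(abs(P[:,1]-y)<.025)&(P[:,2]<.3)
        r.append(int(1000*np.percentile(P[m,2],95)) if m.any() else -9)
    print(round(x,2),r)
a=np.deg2rad(4.2);o=np.array([.7067,.2321])-.187*np.array([np.cos(a),np.sin(a)])
R=np.array([[np.cos(a),np.sin(a)],[-np.sin(a),np.cos(a)]])
print('unit org',o)
for i,w in enumerate(W):
    p=w.reshape(-1,3);p=p[np.isfinite(p).all(1)];q=(p[:,:2]-o)@R.T
    m=(p[:,2]>.07)&(p[:,2]<.095)&(q[:,0]<.0)&(q[:,0]>-.15)&(abs(q[:,1])<.11)
    print(i,'panel x',np.percentile(q[m,0],[1,10,50,90,99]).round(4))
    m=(p[:,2]>.082)&(p[:,2]<.095)&(q[:,0]<.0)&(q[:,0]>-.15)&(abs(q[:,1])<.16)
    print(i,'panel y',np.percentile(q[m,1],[0,1,99,100]).round(4))
    m=(p[:,2]>.028)&(p[:,2]<.036)&(q[:,0]<.09)&(q[:,0]>-.06)&(abs(q[:,1])<.13)
    print(i,'walls',m.sum(),np.percentile(q[m,1],[1,99]).round(4),np.percentile(q[m&(abs(q[:,1])<.09),0],[5,50,95]).round(4) )
    for y in(-.05,0,.05):
      m=(abs(q[:,1]-y)<.01)&(q[:,0]<.095)&(q[:,0]>-.1)&(p[:,2]<.2)
      h=[(round(x,3),int(1000*np.median(p[m&(abs(q[:,0]-x)<.003),2])) if (m&(abs(q[:,0]-x)<.003)).any() else None) for x in np.arange(-.1,.095,.006)]
      print(y,h) if i==1 else 0
E
```

```text
y    [-70, -65, -60, -55, -50, -45, -40, -35, -30, -25, -20, -15, -10, -5, 0, 5, 10]
0.2 [16, 0, 0, 0, 292, 0, 0, 0, 0, 0, 0, 0, 1, 1, 277, 2, 296]
0.25 [18, 13, 278, 296, 296, 0, 0, 0, 0, 0, 0, 0, 1, 1, 262, 291, 282]
0.3 [18, 291, 294, 0, 0, 0, 1, 1, 1, 1, 1, 1, 1, 1, 1, 1, 1]
0.35 [18, 18, 1, 1, 1, 1, 1, 1, 1, 1, 1, 1, 1, 1, 1, 1, 1]
0.4 [19, 18, 1, 1, 1, 1, 1, 1, 1, 1, 1, 1, 1, 1, 1, 1, 1]
0.45 [18, 18, 1, 0, 1, 1, 1, 1, 2, 59, 60, 60, 54, 1, 1, 1, 89]
0.5 [14, 1, 1, 1, 0, 1, 1, 0, 0, 61, 87, 79, 58, 1, 1, 1, 31]
0.55 [0, 1, 1, 1, 1, 1, 0, 1, 0, 61, 89, 89, 59, 1, 1, 1, 31]
0.6 [86, 83, 1, 1, 1, 1, 1, 1, 0, 60, 61, 88, 59, 1, 1, 1, 32]
0.65 [90, 87, 0, 0, 0, 0, 0, 0, 0, 58, 60, 59, 58, 1, 1, 1, 110]
0.7 [90, 89, 0, 0, 0, 0, 0, 1, 2, 1, 2, 1, 1, 1, 1, 0, 110]
0.75 [89, 88, 1, 0, 0, 0, 1, 0, 1, 82, 83, 119, 119, 78, 0, 0, 110]
0.8 [12, 0, 0, 0, 1, 0, 0, 0, 0, 83, 82, 118, 119, 85, 0, 0, 109]
unit org [0.52020219 0.21840446]
0 panel x [-0.0789 -0.0742 -0.0661 -0.0635 -0.0618]
0 panel y [-0.1237 -0.1216  0.1226  0.1246]Traceback (most recent call last):
  File "<stdin>", line 25, in <module>
    return _quantile_unchecked(
        a, q, axis, out, overwrite_input, method, keepdims, weights)
    return _ureduce(a,
                    func=_quantile_ureduce_func,
    ...<5 lines>...
                    overwrite_input=overwrite_input,
                    method=method)
    r = func(a, **kwargs)
    result = _quantile(arr,
                       quantiles=q,
    ...<2 lines>...
                       out=out,
                       weights=wgt)
    slices_having_nans = np.isnan(arr[-1, ...])
                                  ~~~^^^^^^^^^
IndexError: index -1 is out of bounds for axis 0 with size 0
```

The worktop around (0.52, -0.42) is free, so the cover goes there. Drawer_in is about (0.520, 0.218) at 4.2°. I move above the handle first.

Call:
{"fn": "servo_tool", "kwargs": {
  "deltas": [
    [[60,0.0185,0.0247,-0.005,-0.93],[60,0.0185,0.0247,-0.005,-0.93],[60,0.0185,0.0247,-0.005,-0.93],[60,0.0185,0.0247,-0.005,-0.93],[60,0.0185,0.0247,-0.005,-0.93],[60,0.0185,0.0247,-0.005,-0.93],[60,0.0185,0.0247,-0.005,-0.93],[60,0.0185,0.0247,-0.005,-0.93]]
  ]
}}

```text
time: 0.9
tool_pos: [0.4037, -0.3715, 0.2045]
tool_rot: [-0.0, 0.989, 0.145, -0.0]
contact_force: [1.5, 0.2, 0.2]
gripper_width: 0.603
grasp_force: 0.0
```

Call:
{"fn": "servo_tool", "kwargs": {
  "deltas": [
    [[60,0.0185,0.0247,-0.005,-0.93],[60,0.0185,0.0247,-0.005,-0.93],[60,0.0185,0.0247,-0.005,-0.93],[60,0.0185,0.0247,-0.005,-0.93],[60,0.0185,0.0247,-0.005,-0.93],[60,0.0185,0.0247,-0.005,-0.93],[60,0.0185,0.0247,-0.005,-0.93],[60,0.0185,0.0247,-0.005,-0.93]]
  ]
}}

```text
time: 1.7
tool_pos: [0.5516, -0.174, 0.1645]
tool_rot: [-0.0, 0.997, 0.08, -0.0]
contact_force: [-0.3, -0.4, -0.3]
gripper_width: 0.599
grasp_force: 0.0
```

```bash
python3 - <<'E'
from h import *
f=grab_frame('wrist');save(f,'w1.png');print(manip.state()['tool_pos'],manip.state()['tool_rot']);print(f['T_tool_cam'],f['fx'],f['cx'],f['cy'])
E
```

```text
[ 0.55309    -0.17054924  0.16357155] [-1.87450426e-03  9.96691020e-01  8.12618949e-02  4.18052062e-05]
[[-2.14655679e-04 -9.47524867e-01 -3.19681998e-01  8.17997929e-02]
 [ 9.99999954e-01 -2.72508878e-04  1.36239356e-04 -1.52192873e-03]
 [-2.16206360e-04 -3.19681954e-01  9.47524882e-01 -1.28497762e-01]
 [ 0.00000000e+00  0.00000000e+00  0.00000000e+00  1.00000000e+00]] 325.19226210127806 278.1561339927164 207.81778651400757
```

View pics/w1.png

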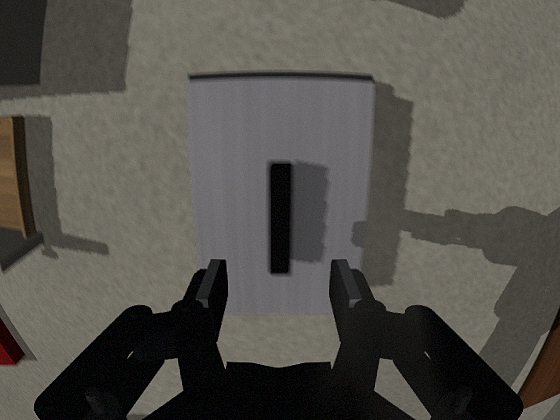

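Wrist view: the handle runs straight from (281,160) to (281,273), centred between the pads at columns 225 and 338. I descend and grip.

Call:
{"fn": "servo_tool", "kwargs": {
  "deltas": [
    [[55,0,0,-0.016,0],[55,0,0,-0.016,0],[55,0,0,-0.016,0],[55,0,0,-0.015,0],[55,0,0,-0.012,0],[55,0,0,-0.006,0],[55,0,0,-0.004,0],[55,0,0,0,0]]
  ]
}}

```text
time: 2.55
tool_pos: [0.5512, -0.1753, 0.08]
tool_rot: [-0.0, 0.997, 0.08, -0.0]
contact_force: [-0.1, -0.4, -0.3]
gripper_width: 0.551
grasp_force: 0.0
```

Call:
{"fn": "servo_tool", "kwargs": {
  "deltas": [
    [[0,0,0,0,0],[0,0,0,0,0],[0,0,0,0,0],[0,0,0,0,0],[0,0,0,0,0],[0,0,0,0,0],[0,0,0,0,0],[0,0,0,0,0]]
  ]
}}

```text
time: 3.35
tool_pos: [0.552, -0.1756, 0.0815]
tool_rot: [0.0, 0.997, 0.08, 0.001]
contact_force: [-1.0, 0.1, 5.6]
gripper_width: 0.17
grasp_force: 61.1
```

Call:
{"fn": "servo_tool", "kwargs": {
  "deltas": [
    [[0,0,0,0.005,0],[0,0,0,0.01,0],[0,0,0,0.015,0],[0,0,0,0.015,0],[0,0,0,0.015,0],[0,0,0,0.015,0],[0,0,0,0.01,0],[0,0,0,0.005,0]]
  ]
}}

```text
time: 4.15
tool_pos: [0.552, -0.1755, 0.1723]
tool_rot: [0.001, 0.997, 0.08, 0.001]
contact_force: [0.7, 0.3, -3.5]
gripper_width: 0.173
grasp_force: 59.8
```

Call:
{"fn": "servo_tool", "kwargs": {
  "deltas": [
    [[0,-0.002,-0.01,0,0],[0,-0.003,-0.02,0,0],[0,-0.004,-0.03,0,0],[0,-0.005,-0.035,0,0],[0,-0.005,-0.04,0,0],[0,-0.005,-0.04,0,0],[0,-0.004,-0.04,0,0],[0,-0.002,-0.025,0,0]]
  ]
}}

```text
time: 4.95
tool_pos: [0.5196, -0.4183, 0.1688]
tool_rot: [-0.0, 0.997, 0.079, -0.001]
contact_force: [0.4, -0.8, -3.7]
gripper_width: 0.174
grasp_force: 59.8
```

Call:
{"fn": "servo_tool", "kwargs": {
  "deltas": [
    [[0,0,-0.005,0,0],[0,0,0,-0.01,0],[0,0,0,-0.02,0],[0,0,0,-0.025,0],[0,0,0,-0.025,0],[0,0,0,-0.015,0],[0,0,0,-0.01,0],[0,0,0,-0.005,0]]
  ]
}}

```text
time: 5.75
tool_pos: [0.5211, -0.4193, 0.059]
tool_rot: [-0.001, 0.997, 0.081, -0.001]
contact_force: [0.1, -0.3, -3.7]
gripper_width: 0.17
grasp_force: 59.7
```

Call:
{"fn": "servo_tool", "kwargs": {
  "deltas": [
    [[0,0,0,-0.002,0],[0,0,0,-0.002,0],[0,0,0,-0.002,0],[0,0,0,-0.001,0],[0,0,0,-0.001,0],[0,0,0,0,0],[0,0,0,0,0],[0,0,0,0,0]]
  ]
}}

```text
time: 6.55
tool_pos: [0.5213, -0.4203, 0.0524]
tool_rot: [0.0, 0.997, 0.08, 0.0]
contact_force: [-0.4, 0.0, -3.5]
gripper_width: 0.174
grasp_force: 59.7
```

Call:
{"fn": "servo_tool", "kwargs": {
  "deltas": [
    [[55,0,0,0,0],[55,0,0,0,0],[55,0,0,0,0],[55,0,0,0,0],[55,0,0,0.015,0],[55,0,0,0.04,0],[55,0,0,0.05,0],[55,0,0,0.05,0]]
  ]
}}

```text
time: 7.35
tool_pos: [0.521, -0.42, 0.2097]
tool_rot: [-0.0, 0.997, 0.08, -0.0]
contact_force: [0.9, -0.8, 0.2]
gripper_width: 0.549
grasp_force: 0.0
```

Call:
{"fn": "servo_tool", "kwargs": {
  "deltas": [
    [[55,-0.012,0.04,0.02,0],[55,-0.012,0.04,0,0],[55,-0.012,0.04,0,0],[55,-0.01,0.04,0,0],[55,-0.01,0.04,0,0],[55,-0.01,0.035,0,0],[55,0,0.01,0,0],[55,0,0,0,0]]
  ]
}}

```text
time: 8.15
tool_pos: [0.4556, -0.1744, 0.2286]
tool_rot: [0.001, 0.997, 0.081, 0.001]
contact_force: [0.2, 0.1, 0.3]
gripper_width: 0.551
grasp_force: 0.0
```

```bash
python3 - <<'E'
from h import *
s=manip.state();f=grab_frame('wrist');save(f,'w2.png');print(s['tool_pos'],s['tool_rot'])
np.savez('w2.npz',p=s['tool_pos'],q=s['tool_rot'],**f)
f=grab_frame('scene');np.savez('scene2.npz',**f);W=cloud(f)
p=W.reshape(-1,3);p=p[(p[:,1]<-.3)&(p[:,1]>-.55)&(p[:,0]>.35)&(p[:,2]>.02)&(p[:,2]<.036)]
print(cv2.minAreaRect(p[:,:2].astype(np.float32)),np.median(p[:,2]))
E
```

```text
[ 0.45557354 -0.1744452   0.22856969] [7.48875732e-04 9.96673594e-01 8.14877381e-02 9.66323240e-04]
((0.521878182888031, -0.4169204831123352), (0.2010841965675354, 0.14091405272483826), 8.57002067565918) 0.027939407843335994
```

View pics/w2.png

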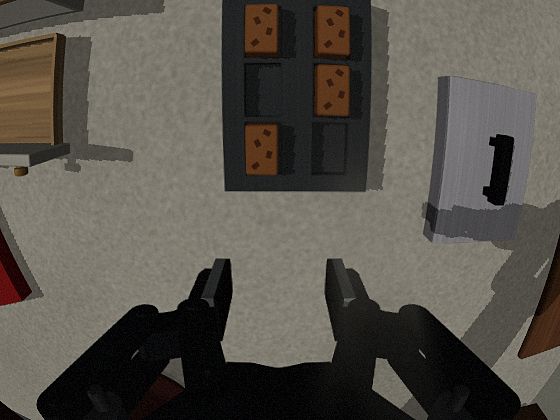

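The cover lies on the worktop at about (500,165), with its top at 0.028 m. Four bars are in the tin: top-left (262,28), top-right (332,31), mid-right (333,90) and bottom-left (261,149). I now measure each one.

```bash
cat >> h.py <<'E'
from scipy.spatial.transform import Rotation as Ro
def wpix(f,p,q,u,v,z):
    T=np.array(f['T_tool_cam']);x=(u-f['cx'])/f['fx'];y=(v-f['cy'])/f['fy'];r=np.hypot(x,y)
    d=np.array([np.sin(r)*x/r,np.sin(r)*y/r,np.cos(r)])
    R=Ro.from_quat([q[1],q[2],q[3],q[0]]).as_matrix()
    o=R@T[:3,3]+p; d=R@(T[:3,:3]@d); return o+d*(z-o[2])/d[2]
E
python3 - <<'E'
from h import *
f=dict(np.load('w2.npz'))
P=[wpix(f,f['p'],f['q'],u,v,.049) for u,v in((262,28),(332,31),(333,90),(261,149))]
L=np.array([(60,34),(60,-34),(0,-34),(-60,34)])/1000
P=np.array(P)[:,:2];print(P.round(4))
def fit(P,L):
    a=L-L.mean(0);b=P-P.mean(0);th=np.arctan2((a[:,0]*b[:,1]-a[:,1]*b[:,0]).sum(),(a*b).sum())
    R=np.array([[np.cos(th),-np.sin(th)],[np.sin(th),np.cos(th)]]);c=P.mean(0)-R@L.mean(0)
    print('ang',np.rad2deg(th),'tin',c,'res',(P-L@R.T-c).round(4).tolist());return c,R
fit(P,L)
# tin corners at z=.03: from picture
C=np.array([wpix(f,f['p'],f['q'],u,v,.03)[:2] for u,v in((225,191),(366,191))]);print('front corners',C)
s=dict(np.load('scene2.npz'));W=cloud(s);h=cv2.cvtColor(s['pixels'],cv2.COLOR_RGB2HSV)
m=(W[...,2]>.04)&(W[...,2]<.056)&(h[...,0]<22)&(h[...,1]>90)&(abs(W[...,0]-.55)<.13)&(abs(W[...,1]+.175)<.1)
n,lab,st,ce=cv2.connectedComponentsWithStats(m.astype(np.uint8))
for i in range(1,n):
    if st[i,4]>40:
        w=W[lab==i];print(st[i,4],cv2.minAreaRect(w[:,:2].astype(np.float32)),np.median(w[:,2]))
E
```

```text
[[ 0.6046 -0.1336]
 [ 0.6136 -0.1982]
 [ 0.557  -0.2086]
 [ 0.4896 -0.1511]]
ang 8.720920084424108 tin [ 0.55137078 -0.17514605] res [[-0.0009, -0.0012], [-0.0022, 0.0015], [0.0005, 0.0001], [0.0027, -0.0005]]
front corners [[ 0.43697697 -0.11961752]
 [ 0.46152323 -0.26760316]]
188 ((0.4906628727912903, -0.14942461252212524), (0.05015941709280014, 0.03158240020275116), 7.655091285705566) 0.04697532406434776
430 ((0.5886034965515137, -0.2022089809179306), (0.1116732582449913, 0.03314033895730972), 8.666665077209473) 0.04674593428757508
234 ((0.6062313318252563, -0.13077384233474731), (0.05410324037075043, 0.03271416202187538), 7.194500923156738) 0.04673398775727587
```

Call:
{"fn": "servo_tool", "kwargs": {
  "deltas": [
    [[57,0.01,0.008,-0.02,0],[57,0.01,0.008,-0.025,0],[57,0.01,0.008,-0.025,0],[57,0.003,0,-0.025,0],[57,0,0,-0.025,0],[57,0,0,-0.02,0],[57,0,0,-0.014,0],[57,0,0,0,0]]
  ]
}}

```text
time: 9.05
tool_pos: [0.487, -0.1516, 0.071]
tool_rot: [-0.001, 0.997, 0.08, -0.002]
contact_force: [-0.6, -0.7, -0.0]
gripper_width: 0.568
grasp_force: 0.0
```

```bash
python3 - <<'E'
from h import *
s=manip.state();f=grab_frame('wrist');save(f,'w3.png');print(s['tool_pos'],s['tool_rot'])
E
```

```text
[ 0.48701855 -0.15157498  0.07096348] [-0.00109048  0.9968051   0.0798384  -0.00205908]
```

View pics/w3.png

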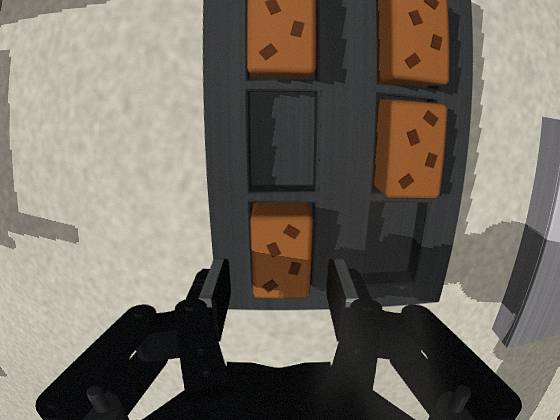

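The bar at (281,250) sits midway between the pads. I go down, grip and lift.

Call:
{"fn": "servo_tool", "kwargs": {
  "deltas": [
    [[57,0.001,0,-0.01,0],[57,0,0,-0.01,0],[57,0,0,-0.005,0],[57,0,0,-0.001,0],[20,0,0,0,0],[20,0,0,0,0],[20,0,0,0,0],[20,0,0,0,0]]
  ]
}}

```text
time: 9.9
tool_pos: [0.4896, -0.1514, 0.0477]
tool_rot: [0.0, 0.997, 0.08, 0.0]
contact_force: [0.6, -0.5, 0.7]
gripper_width: 0.357
grasp_force: 62.7
```

Call:
{"fn": "servo_tool", "kwargs": {
  "deltas": [
    [[20,0,0,0,0],[20,0,0,0.005,0],[20,0,0,0.015,0],[20,0,0,0.02,0],[20,0,0,0.025,0],[20,0,0,0.025,0],[20,0,0,0.02,0],[20,0,0,0.005,0]]
  ]
}}

```text
time: 10.7
tool_pos: [0.4909, -0.1518, 0.1665]
tool_rot: [0.001, 0.997, 0.08, 0.003]
contact_force: [0.4, -0.3, -0.8]
gripper_width: 0.358
grasp_force: 62.5
```

Call:
{"fn": "servo_tool", "kwargs": {
  "deltas": [
    [[20,0,0.02,0,-0.6],[20,0,0.045,0,-0.6],[20,0.001,0.045,0,-0.6],[20,0.001,0.045,0,-0.6],[20,0.001,0.045,0,-0.6],[20,0.001,0.045,0,-0.6],[20,0,0.045,0,-0.6],[20,0,0.027,0,-0.6]]
  ]
}}

```text
time: 11.5
tool_pos: [0.4922, 0.1686, 0.1619]
tool_rot: [-0.0, 0.999, 0.04, -0.001]
contact_force: [-0.4, -0.6, -0.5]
gripper_width: 0.352
grasp_force: 62.5
```

Call:
{"fn": "servo_tool", "kwargs": {
  "deltas": [
    [[20,0,0,0,0],[20,0,0,-0.015,0],[20,0,0,-0.025,0],[20,0,0,-0.03,0],[20,0,0,-0.02,0],[20,0,0,-0.01,0],[20,0,0,-0.005,0],[20,0,0,0,0]]
  ]
}}

```text
time: 12.3
tool_pos: [0.4931, 0.1651, 0.0568]
tool_rot: [0.0, 0.999, 0.038, -0.0]
contact_force: [-0.3, -0.3, -0.2]
gripper_width: 0.356
grasp_force: 62.5
```

```bash
python3 - <<'E'
from h import *
s=manip.state();f=grab_frame('side');save(f,'s3.png');print(s['tool_pos'],s['tool_rot'],s['grasp_force'])
cv2.imwrite('pics/s3c.png',cv2.resize(cv2.imread('pics/s3.png')[170:370,80:350],None,fx=2.5,fy=2.5))
E
```

```text
[0.49313942 0.16507468 0.05682459] [ 8.60355560e-05  9.99271272e-01  3.81669056e-02 -4.52811446e-04] 62.47461676597595
```

View pics/s3c.png

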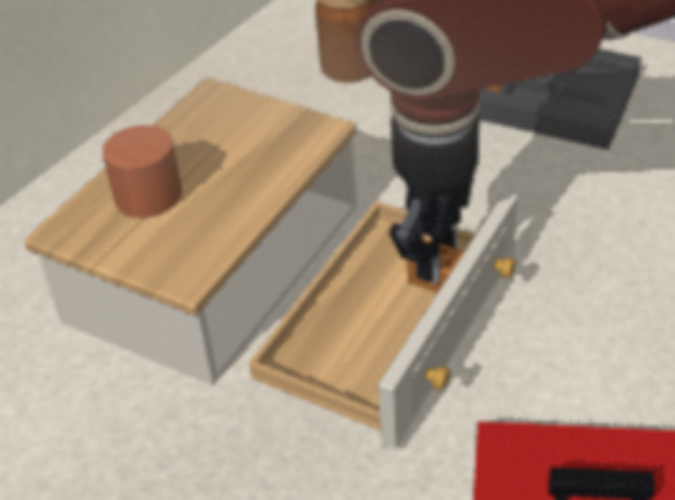

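The bar hangs over the drawer at (435,265) in the crop, clear of the walls. I lower and release it.

Call:
{"fn": "servo_tool", "kwargs": {
  "deltas": [
    [[20,0,0,-0.004,0],[20,0,0,-0.004,0],[20,0,0,-0.002,0],[20,0,0,0,0],[57,0,0,0,0],[57,0,0,0,0],[57,0,0,0,0],[57,0,0,0.005,0]]
  ]
}}

```text
time: 13.15
tool_pos: [0.4928, 0.1657, 0.052]
tool_rot: [0.0, 0.999, 0.039, -0.001]
contact_force: [0.4, -1.1, 1.2]
gripper_width: 0.569
grasp_force: 0.0
```

Call:
{"fn": "servo_tool", "kwargs": {
  "deltas": [
    [[57,0,0,0.02,0],[57,0,0,0.04,0],[57,0,0,0.04,0],[57,0,-0.02,0.01,0.8],[57,0.009,-0.04,0,0.8],[57,0.011,-0.045,0,0.8],[57,0.011,-0.045,0,0.8],[57,0.011,-0.045,0,0.8]]
  ]
}}

```text
time: 13.95
tool_pos: [0.5356, -0.031, 0.1632]
tool_rot: [0.0, 0.997, 0.074, 0.001]
contact_force: [0.9, 0.3, 0.2]
gripper_width: 0.571
grasp_force: 0.0
```

Call:
{"fn": "servo_tool", "kwargs": {
  "deltas": [
    [[57,0.011,-0.045,0,0.8],[57,0.011,-0.045,0,0],[57,0,-0.045,0,0],[57,0,-0.03,-0.01,0],[57,0,-0.014,-0.02,0],[57,0,0,-0.03,0],[57,0,0,-0.02,0],[57,0,0,-0.01,0]]
  ]
}}

```text
time: 14.75
tool_pos: [0.556, -0.2079, 0.0701]
tool_rot: [-0.001, 0.997, 0.08, -0.001]
contact_force: [0.1, -0.4, -0.5]
gripper_width: 0.57
grasp_force: 0.0
```

```bash
python3 - <<'E'
from h import *
s=manip.state();f=grab_frame('wrist');save(f,'w4.png');print(s['tool_pos'],s['tool_rot'])
E
```

```text
[ 0.5560004  -0.20787282  0.07014681] [-9.54475138e-04  9.96775665e-01  8.02198219e-02 -1.46380643e-03]
```

View pics/w4.png

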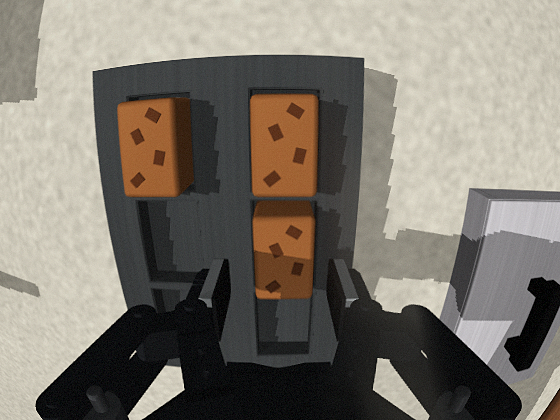

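The bar at (284,250) is again midway between the pads. I grip it and carry it to the back-right spot in the drawer.

Call:
{"fn": "servo_tool", "kwargs": {
  "deltas": [
    [[57,0,0,-0.01,0],[57,0,0,-0.01,0],[57,0,0,-0.005,0],[57,0,0,0,0],[20,0,0,0,0],[20,0,0,0,0],[20,0,0,0,0],[20,0,0,0,0]]
  ]
}}

```text
time: 15.6
tool_pos: [0.558, -0.2088, 0.0482]
tool_rot: [0.001, 0.997, 0.08, 0.001]
contact_force: [1.0, -1.5, 1.5]
gripper_width: 0.357
grasp_force: 63.2
```

Call:
{"fn": "servo_tool", "kwargs": {
  "deltas": [
    [[20,0,0,0,0],[20,0,0,0.005,0],[20,0,0,0.015,0],[20,0,0,0.02,0],[20,0,0,0.025,0],[20,0,0,0.025,0],[20,0,0,0.02,0],[20,0,0,0.005,0]]
  ]
}}

```text
time: 16.4
tool_pos: [0.5581, -0.2083, 0.1648]
tool_rot: [0.0, 0.997, 0.081, 0.001]
contact_force: [-0.2, -0.6, -0.9]
gripper_width: 0.36
grasp_force: 63.1
```

Call:
{"fn": "servo_tool", "kwargs": {
  "deltas": [
    [[20,0,0.02,0,-0.6],[20,0,0.045,0,-0.6],[20,0,0.045,0,-0.6],[20,0,0.045,0,-0.6],[20,0,0.045,0,-0.6],[20,0,0.045,0,-0.6],[20,-0.001,0.045,0,-0.6],[20,-0.001,0.045,0,-0.6]]
  ]
}}

```text
time: 17.2
tool_pos: [0.5537, 0.1287, 0.1606]
tool_rot: [-0.0, 0.999, 0.038, -0.002]
contact_force: [0.6, -0.7, -0.6]
gripper_width: 0.359
grasp_force: 63.1
```

Call:
{"fn": "servo_tool", "kwargs": {
  "deltas": [
    [[20,0,0.03,0,0],[20,0,0.014,-0.01,0],[20,0,0,-0.02,0],[20,0,0,-0.03,0],[20,0,0,-0.025,0],[20,0,0,-0.015,0],[20,0,0,-0.005,0],[20,0,0,0,0]]
  ]
}}

```text
time: 18.0
tool_pos: [0.5547, 0.1703, 0.0563]
tool_rot: [0.0, 0.999, 0.038, -0.001]
contact_force: [0.1, -1.2, -1.3]
gripper_width: 0.355
grasp_force: 63.1
```

Call:
{"fn": "servo_tool", "kwargs": {
  "deltas": [
    [[20,0,0,-0.004,0],[20,0,0,-0.004,0],[20,0,0,-0.002,0],[20,0,0,0,0],[57,0,0,0,0],[57,0,0,0,0],[57,0,0,0,0],[57,0,0,0.005,0]]
  ]
}}

```text
time: 18.8
tool_pos: [0.5548, 0.1706, 0.0519]
tool_rot: [0.0, 0.999, 0.039, -0.001]
contact_force: [-0.8, 0.9, -0.3]
gripper_width: 0.566
grasp_force: 0.0
```

Call:
{"fn": "servo_tool", "kwargs": {
  "deltas": [
    [[57,0,0,0.02,0],[57,0,0,0.04,0],[57,0,0,0.04,0],[57,0,-0.02,0.01,0.8],[57,0,-0.04,0,0.8],[57,0.01,-0.045,0,0.8],[57,0.01,-0.045,0,0.8],[57,0.01,-0.045,0,0.8]]
  ]
}}

```text
time: 19.6
tool_pos: [0.5856, -0.0258, 0.1631]
tool_rot: [0.0, 0.997, 0.074, 0.001]
contact_force: [0.5, -0.1, 0.7]
gripper_width: 0.572
grasp_force: 0.0
```

Call:
{"fn": "servo_tool", "kwargs": {
  "deltas": [
    [[57,0.01,-0.045,0,0.8],[57,0.01,-0.04,0,0],[57,0,-0.023,0,0],[57,0,0,-0.01,0],[57,0,0,-0.02,0],[57,0,0,-0.03,0],[57,0,0,-0.02,0],[57,0,0,-0.01,0]]
  ]
}}

```text
time: 20.4
tool_pos: [0.6035, -0.1306, 0.0693]
tool_rot: [-0.001, 0.997, 0.081, -0.002]
contact_force: [-0.6, 0.2, -0.1]
gripper_width: 0.574
grasp_force: 0.0
```

```bash
python3 - <<'E'
from h import *
s=manip.state();f=grab_frame('wrist');save(f,'w5.png');print(s['tool_pos'],s['tool_rot'])
E
```

```text
[ 0.60348293 -0.13057832  0.06932368] [-0.00113559  0.99672182  0.0808707  -0.00206101]
```

View pics/w5.png

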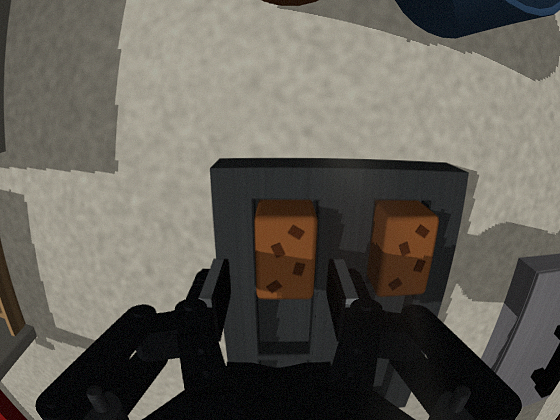

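The bar at (286,250) is centred between the pads. It goes to the back-left spot.

Call:
{"fn": "servo_tool", "kwargs": {
  "deltas": [
    [[57,0,0,-0.01,0],[57,0,0,-0.01,0],[57,0,0,-0.005,0],[57,0,0,0,0],[20,0,0,0,0],[20,0,0,0,0],[20,0,0,0,0],[20,0,0,0,0]]
  ]
}}

```text
time: 21.25
tool_pos: [0.6059, -0.1325, 0.0482]
tool_rot: [0.0, 0.997, 0.08, 0.001]
contact_force: [1.2, 0.4, 2.1]
gripper_width: 0.358
grasp_force: 63.3
```

Call:
{"fn": "servo_tool", "kwargs": {
  "deltas": [
    [[20,0,0,0,0],[20,0,0,0.005,0],[20,0,0,0.015,0],[20,0,0,0.02,0],[20,0,0,0.025,0],[20,0,0,0.025,0],[20,0,0,0.02,0],[20,0,0,0.005,0]]
  ]
}}

```text
time: 22.05
tool_pos: [0.6066, -0.1325, 0.1662]
tool_rot: [0.001, 0.997, 0.08, 0.002]
contact_force: [0.2, -0.5, -0.7]
gripper_width: 0.358
grasp_force: 63.0
```

Call:
{"fn": "servo_tool", "kwargs": {
  "deltas": [
    [[20,-0.005,0.02,0,-0.6],[20,-0.007,0.045,0,-0.6],[20,-0.007,0.045,0,-0.6],[20,-0.007,0.045,0,-0.6],[20,-0.007,0.045,0,-0.6],[20,-0.007,0.045,0,-0.6],[20,-0.007,0.045,0,-0.6],[20,-0.007,0.045,0,-0.6]]
  ]
}}

```text
time: 22.85
tool_pos: [0.5499, 0.2045, 0.1614]
tool_rot: [0.0, 0.999, 0.038, -0.001]
contact_force: [-0.1, -0.6, -0.5]
gripper_width: 0.355
grasp_force: 62.9
```

Call:
{"fn": "servo_tool", "kwargs": {
  "deltas": [
    [[20,-0.003,0.04,0,0],[20,-0.001,0.028,-0.01,0],[20,0,0,-0.02,0],[20,0,0,-0.03,0],[20,0,0,-0.025,0],[20,0,0,-0.015,0],[20,0,0,-0.005,0],[20,0,0,0,0]]
  ]
}}

```text
time: 23.65
tool_pos: [0.5468, 0.2705, 0.0566]
tool_rot: [0.0, 0.999, 0.039, -0.001]
contact_force: [-0.4, 0.4, -1.1]
gripper_width: 0.358
grasp_force: 63.0
```

Call:
{"fn": "servo_tool", "kwargs": {
  "deltas": [
    [[20,0,0,-0.004,0],[20,0,0,-0.004,0],[20,0,0,-0.002,0],[20,0,0,0,0],[57,0,0,0,0],[57,0,0,0,0],[57,0,0,0,0],[57,0,0,0.005,0]]
  ]
}}

```text
time: 24.45
tool_pos: [0.5468, 0.2706, 0.0518]
tool_rot: [0.0, 0.999, 0.039, -0.001]
contact_force: [-0.5, 0.2, 0.4]
gripper_width: 0.572
grasp_force: 0.0
```

Call:
{"fn": "servo_tool", "kwargs": {
  "deltas": [
    [[57,0,0,0.02,0],[57,0,0,0.04,0],[57,0,0,0.04,0],[57,0,-0.02,0.01,0.8],[57,0,-0.045,0,0.8],[57,0.008,-0.045,0,0.8],[57,0.008,-0.045,0,0.8],[57,0.008,-0.045,0,0.8]]
  ]
}}

```text
time: 25.25
tool_pos: [0.5715, 0.0692, 0.1631]
tool_rot: [0.0, 0.997, 0.074, 0.001]
contact_force: [0.6, -0.5, -0.3]
gripper_width: 0.568
grasp_force: 0.0
```

Call:
{"fn": "servo_tool", "kwargs": {
  "deltas": [
    [[57,0.008,-0.045,0,0.8],[57,0.008,-0.045,0,0],[57,0.008,-0.045,0,0],[57,0.008,-0.045,0,0],[57,0.008,-0.045,0,0],[57,0.0035,-0.045,0,0],[57,0,0,-0.02,0],[57,0,0,-0.02,0]]
  ]
}}

```text
time: 26.05
tool_pos: [0.6156, -0.2015, 0.1234]
tool_rot: [0.001, 0.997, 0.079, 0.001]
contact_force: [0.2, 0.5, 0.6]
gripper_width: 0.569
grasp_force: 0.0
```

Call:
{"fn": "servo_tool", "kwargs": {
  "deltas": [
    [[57,0,0,-0.02,0],[57,0,0,-0.015,0],[57,0,0,-0.01,0],[57,0,0,-0.005,0],[57,0,0,0,0],[57,0,0,0,0],[57,0,0,0,0],[57,0,0,0,0]]
  ]
}}

```text
time: 26.85
tool_pos: [0.6154, -0.1995, 0.0733]
tool_rot: [0.0, 0.997, 0.08, 0.001]
contact_force: [0.8, 0.4, 0.9]
gripper_width: 0.574
grasp_force: 0.0
```

```bash
python3 - <<'E'
from h import *
s=manip.state();f=grab_frame('wrist');print(s['tool_pos'],s['tool_rot'])
g=grab_frame('side');
a=np.hstack([f['pixels'][100:400,130:430],cv2.resize(g['pixels'][190:350,90:300],(394,300))])
save({'pixels':a},'w6.png')
E
```

```text
[ 0.61537456 -0.19945025  0.07329271] [3.83003982e-04 9.96754507e-01 8.04971524e-02 7.17871267e-04]
```

View pics/w6.png

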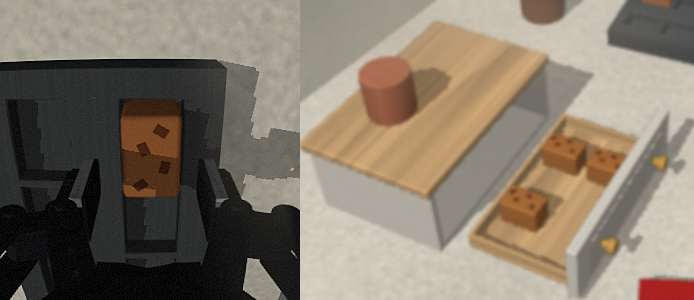

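Three bars lie flat in the drawer, and the last one is centred between the pads. It goes to the front-left spot.

Call:
{"fn": "servo_tool", "kwargs": {
  "deltas": [
    [[57,0,0,-0.01,0],[57,0,0,-0.01,0],[57,0,0,-0.005,0],[57,0,0,0,0],[20,0,0,0,0],[20,0,0,0,0],[20,0,0,0,0],[20,0,0,0,0]]
  ]
}}

```text
time: 27.75
tool_pos: [0.6152, -0.1995, 0.0477]
tool_rot: [0.0, 0.997, 0.08, 0.0]
contact_force: [0.9, -2.0, -1.0]
gripper_width: 0.355
grasp_force: 63.3
```

Call:
{"fn": "servo_tool", "kwargs": {
  "deltas": [
    [[20,0,0,0,0],[20,0,0,0.005,0],[20,0,0,0.015,0],[20,0,0,0.02,0],[20,0,0,0.025,0],[20,0,0,0.025,0],[20,0,0,0.02,0],[20,0,0,0.005,0]]
  ]
}}

```text
time: 28.55
tool_pos: [0.6162, -0.1995, 0.1662]
tool_rot: [0.001, 0.997, 0.081, 0.002]
contact_force: [0.5, -0.2, -1.3]
gripper_width: 0.36
grasp_force: 63.3
```

Call:
{"fn": "servo_tool", "kwargs": {
  "deltas": [
    [[20,-0.006,0.02,0,-0.6],[20,-0.012,0.045,0,-0.6],[20,-0.012,0.045,0,-0.6],[20,-0.012,0.045,0,-0.6],[20,-0.012,0.045,0,-0.6],[20,-0.012,0.045,0,-0.6],[20,-0.012,0.045,0,-0.6],[20,-0.012,0.045,0,-0.6]]
  ]
}}

```text
time: 29.35
tool_pos: [0.5232, 0.1376, 0.1615]
tool_rot: [-0.0, 0.999, 0.038, -0.001]
contact_force: [1.2, -1.1, -1.0]
gripper_width: 0.36
grasp_force: 63.3
```

Call:
{"fn": "servo_tool", "kwargs": {
  "deltas": [
    [[20,-0.012,0.045,0,0],[20,-0.012,0.045,0,0],[20,-0.012,0.03,0,0],[20,-0.003,0.01,-0.01,0],[20,0,0,-0.02,0],[20,0,0,-0.03,0],[20,0,0,-0.025,0],[20,0,0,-0.01,0]]
  ]
}}

```text
time: 30.15
tool_pos: [0.4832, 0.2641, 0.063]
tool_rot: [0.001, 0.999, 0.038, -0.003]
contact_force: [-0.7, 0.1, -1.2]
gripper_width: 0.358
grasp_force: 63.3
```

Call:
{"fn": "servo_tool", "kwargs": {
  "deltas": [
    [[20,0,0,-0.01,0],[20,0,0,-0.006,0],[20,0,0,-0.003,0],[20,0,0,-0.001,0],[57,0,0,0,0],[57,0,0,0,0],[57,0,0,0,0],[57,0,0,0.005,0]]
  ]
}}

```text
time: 30.95
tool_pos: [0.4855, 0.2656, 0.0522]
tool_rot: [0.0, 0.999, 0.039, -0.0]
contact_force: [-0.6, -0.4, -0.0]
gripper_width: 0.573
grasp_force: 0.0
```

Call:
{"fn": "servo_tool", "kwargs": {
  "deltas": [
    [[57,0,0,0.02,0],[57,0,0,0.04,0],[57,0,0,0.04,0],[0,0,0,0.01,0],[0,-0.02,-0.012,0,0],[0,-0.03,-0.017,0,0],[0,-0.03,-0.017,0,0],[0,-0.0205,-0.0116,0,0]]
  ]
}}

```text
time: 31.75
tool_pos: [0.3834, 0.2073, 0.1616]
tool_rot: [0.0, 0.999, 0.039, -0.001]
contact_force: [-0.3, 0.4, 0.9]
gripper_width: 0.0
grasp_force: 0.0
```

Call:
{"fn": "servo_tool", "kwargs": {
  "deltas": [
    [[0,0,0,0,0],[0,0,0,0,0],[0,0,0,-0.012,0],[0,0,0,-0.025,0],[0,0,0,-0.025,0],[0,0,0,-0.02,0],[0,0,0,-0.01,0],[0,0,0,-0.005,0]]
  ]
}}

```text
time: 32.55
tool_pos: [0.3848, 0.208, 0.0636]
tool_rot: [0.0, 0.999, 0.039, -0.001]
contact_force: [-0.3, -0.3, 0.6]
gripper_width: 0.0
grasp_force: 0.0
```

```bash
python3 - <<'E'
from h import *
s=manip.state();f=grab_frame('scene');print(s['tool_pos'],s['tool_rot'],s['gripper_width'])
g=grab_frame('side');
a=np.hstack([cv2.resize(f['pixels'][190:390,230:490],(390,300)),cv2.resize(g['pixels'][190:350,90:300],(394,300))])
save({'pixels':a},'w7.png')
E
```

```text
[0.38480685 0.20803541 0.06362536] [ 3.77390234e-04  9.99251117e-01  3.86675512e-02 -1.37235643e-03] 0.00020007553081360948
```

View pics/w7.png

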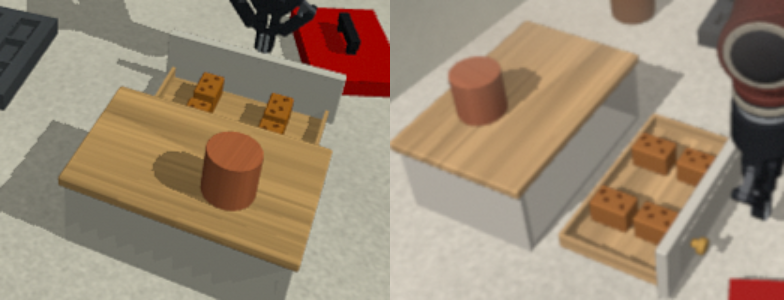

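All four bars lie flat and separate in the drawer, and the shut fingers stand in front of the plain panel between the knobs. I push gently.

Call:
{"fn": "servo_tool", "kwargs": {
  "deltas": [
    [[0,0.01,0.0007,0.001,0],[0,0.015,0.0011,0.001,0],[0,0.012,0.0009,0,0],[0,0.005,0.0004,0,0],[0,0.005,0.0004,0,0],[0,0.006,0.0004,0,0],[0,0.008,0.0006,0,0],[0,0.01,0.0007,0,0]]
  ]
}}

```text
time: 33.45
tool_pos: [0.4564, 0.2134, 0.067]
tool_rot: [0.0, 0.999, 0.039, -0.0]
contact_force: [-1.2, 0.5, 0.8]
gripper_width: -0.002
grasp_force: 0.6
```

Call:
{"fn": "servo_tool", "kwargs": {
  "deltas": [
    [[0,0.01,0.0007,0,0],[0,0.012,0.0009,0,0],[0,0.012,0.0009,0,0],[0,0.012,0.0009,0,0],[0,0.012,0.0009,0,0],[0,0.012,0.0009,0,0],[0,0.012,0.0009,0,0],[0,0.01,0.0007,0,0]]
  ]
}}

```text
time: 34.25
tool_pos: [0.5495, 0.2202, 0.0673]
tool_rot: [0.0, 0.999, 0.039, 0.0]
contact_force: [-1.1, -0.6, 0.5]
gripper_width: 0.002
grasp_force: 0.7
```

Call:
{"fn": "servo_tool", "kwargs": {
  "deltas": [
    [[0,0.008,0.0006,0,0],[0,0.006,0.0004,0,0],[0,0.005,0.0004,0,0],[0,0.004,0.0003,0,0],[0,0.003,0.0002,0,0],[0,0.003,0.0002,0,0],[0,0.003,0.0002,0,0],[0,0.003,0.0002,0,0]]
  ]
}}

```text
time: 35.05
tool_pos: [0.5835, 0.2227, 0.0674]
tool_rot: [-0.0, 0.999, 0.039, 0.0]
contact_force: [-1.8, -0.7, 1.5]
gripper_width: 0.002
grasp_force: 0.5
```

Call:
{"fn": "servo_tool", "kwargs": {
  "deltas": [
    [[0,0.003,0.0002,0,0],[0,0.003,0.0002,0,0],[0,0.003,0.0002,0,0],[0,0.003,0.0002,0,0],[0,0.002,0.0001,0,0],[0,0.002,0.0001,0,0],[0,0,0,0,0],[0,0,0,0,0]]
  ]
}}

```text
time: 35.85
tool_pos: [0.5959, 0.2236, 0.0672]
tool_rot: [0.001, 0.999, 0.039, -0.005]
contact_force: [-16.5, -2.5, 10.8]
gripper_width: -0.002
grasp_force: 8.2
```

```bash
cat > dr.py <<'E'
from h import *
s=manip.state();print(s['tool_pos'],s['contact_force'])
a=np.deg2rad(4.2);o=np.array([.5202,.2184]);R=np.array([[np.cos(a),np.sin(a)],[-np.sin(a),np.cos(a)]])
for n in('scene','side'):
    w=cloud(grab_frame(n)).reshape(-1,3);w=w[np.isfinite(w).all(1)];q=(w[:,:2]-o)@R.T
    m=(w[:,2]>.075)&(w[:,2]<.095)&(abs(q[:,0])<.13)&(abs(q[:,1])<.115)&(abs(q[:,1])>.06)
    print(n,m.sum(),'panel x',np.percentile(q[m,0],[1,25,50,75,99]).round(4))
E
python3 dr.py
```

```text
[0.59594492 0.22358741 0.06718644] [-16.4665111   -2.48964674  10.78296524]Traceback (most recent call last):
  File "dr.py", line 7, in <module>
    print(n,m.sum(),'panel x',np.percentile(q[m,0],[1,25,50,75,99]).round(4))
                              ~~~~~~~~~~~~~^^^^^^^^^^^^^^^^^^^^^^^^
    return _quantile_unchecked(
        a, q, axis, out, overwrite_input, method, keepdims, weights)
    return _ureduce(a,
                    func=_quantile_ureduce_func,
    ...<5 lines>...
                    overwrite_input=overwrite_input,
                    method=method)
    r = func(a, **kwargs)
    result = _quantile(arr,
                       quantiles=q,
    ...<2 lines>...
                       out=out,
                       weights=wgt)
    slices_having_nans = np.isnan(arr[-1, ...])
                                  ~~~^^^^^^^^^
IndexError: index -1 is out of bounds for axis 0 with size 0
```

Contact of 16.5 N with the face at about 0.607 means the panel is against the unit. I back off and check.

Call:
{"fn": "servo_tool", "kwargs": {
  "deltas": [
    [[0,-0.003,-0.0002,0,0],[0,-0.01,-0.0007,0,0],[0,-0.02,-0.0015,0,0],[0,-0.03,-0.002,0,0],[0,-0.03,-0.002,0,0],[0,-0.03,-0.002,0.02,0],[0,-0.03,-0.03,0.04,0],[0,0,-0.03,0.05,0]]
  ]
}}

```text
time: 36.7
tool_pos: [0.4459, 0.1633, 0.162]
tool_rot: [0.0, 0.999, 0.04, -0.003]
contact_force: [2.1, -0.1, -0.4]
gripper_width: -0.001
grasp_force: 0.0
```

Call:
{"fn": "servo_tool", "kwargs": {
  "deltas": [
    [[0,0,-0.04,0.02,0],[50,0,-0.04,0,0.8],[50,0,-0.045,0,0.8],[50,0,-0.045,0,0.8],[50,0,-0.045,0,0.8],[50,0,-0.045,0,0.8],[50,0,-0.045,0,0.8],[50,0,-0.03,0,0]]
  ]
}}

```text
time: 37.5
tool_pos: [0.4503, -0.174, 0.1847]
tool_rot: [0.001, 0.997, 0.079, 0.001]
contact_force: [0.5, 1.6, 0.3]
gripper_width: 0.496
grasp_force: 0.0
```

```bash
sed -i "s/    print(n,m.sum/    if m.sum()>20: print(n,m.sum/" dr.py; cat >> dr.py <<'E'
f=grab_frame('scene');W=cloud(f);p=W.reshape(-1,3)
p=p[(p[:,1]<-.3)&(p[:,1]>-.56)&(p[:,0]>.35)&(p[:,0]<.7)&(p[:,2]>.022)&(p[:,2]<.036)]
print('cover',cv2.minAreaRect(p[:,:2].astype(np.float32)))
g=grab_frame('side')
save({'pixels':np.hstack([cv2.resize(f['pixels'][150:400,130:500],(444,300)),cv2.resize(g['pixels'][150:350,90:320],(345,300))])},'w8.png')
E
python3 dr.py
```

```text
[ 0.45026578 -0.17402608  0.18466919] [0.48688294 1.64262344 0.31349787]
side 348 panel x [0.0839 0.0862 0.088  0.0937 0.0999]
cover ((0.5223056674003601, -0.4170415997505188), (0.20262229442596436, 0.1405738890171051), 9.371399879455566)
```

View pics/w8.png

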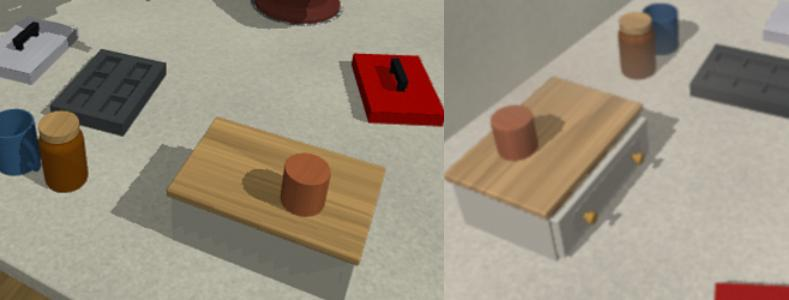

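The drawer front is closed flush against the unit, with its face at 0.086 m. The cover lies where I left it, at (36,45) in the left half. I return to its handle.

Call:
{"fn": "servo_tool", "kwargs": {
  "deltas": [
    [[55,0.01,-0.02,0,0],[55,0.012,-0.04,0,0],[55,0.012,-0.04,0,0],[55,0.012,-0.04,0,0],[55,0.012,-0.04,0,0],[55,0.013,-0.04,-0.01,0],[55,0,-0.026,-0.02,0],[55,0,0,-0.02,0]]
  ]
}}

```text
time: 38.5
tool_pos: [0.5226, -0.4192, 0.1344]
tool_rot: [0.001, 0.997, 0.08, 0.001]
contact_force: [-0.4, 1.9, -0.2]
gripper_width: 0.551
grasp_force: 0.0
```

Call:
{"fn": "servo_tool", "kwargs": {
  "deltas": [
    [[55,0,0,0,0],[55,0,0,0,0],[55,0,0,0,0],[55,0,0,0,0],[55,0,0,0,0],[55,0,0,0,0],[55,0,0,0,0],[55,0,0,0,0]]
  ]
}}

```text
time: 39.3
tool_pos: [0.5216, -0.4172, 0.1346]
tool_rot: [0.0, 0.997, 0.08, 0.0]
contact_force: [-0.7, 0.0, -0.1]
gripper_width: 0.554
grasp_force: 0.0
```

```bash
python3 - <<'E'
from h import *
s=manip.state();f=grab_frame('wrist');save(f,'w9.png');p,q=s['tool_pos'],s['tool_rot'];print(p,q)
m=(f['pixels'].max(2)<45).astype(np.uint8);m[275:]=0;m[:, :150]=0;m[:,420:]=0
n,l,st,ce=cv2.connectedComponentsWithStats(m)
for i in range(1,n):
    if st[i,4]>300: print(st[i],ce[i])
E
```

```text
[ 0.52156043 -0.41723932  0.13459083] [5.73003432e-05 9.96761379e-01 8.04160893e-02 5.42236406e-05]
[ 271  165   25  110 2556] [282.52699531 218.45931142]
[199 259  32  16 345] [218.49565217 267.83768116]
```

View pics/w9.png

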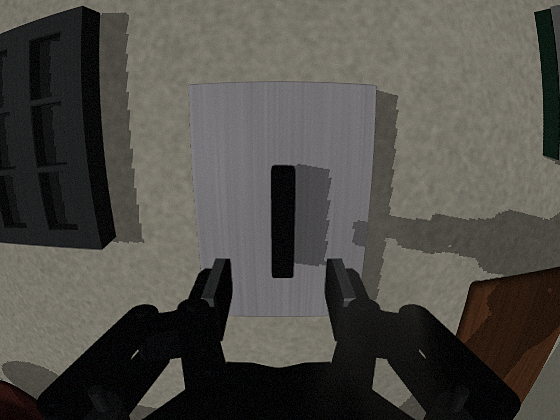

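The handle, centred at (282,218), is aligned with the fingers and the cover has not been disturbed. I descend and grip.

Call:
{"fn": "servo_tool", "kwargs": {
  "deltas": [
    [[55,-0.0005,-0.0025,-0.016,0],[55,0,0,-0.016,0],[55,0,0,-0.016,0],[55,0,0,-0.015,0],[55,0,0,-0.01,0],[55,0,0,-0.006,0],[55,0,0,-0.004,0],[55,0,0,0,0]]
  ]
}}

```text
time: 40.15
tool_pos: [0.5211, -0.4197, 0.0512]
tool_rot: [-0.0, 0.997, 0.08, -0.0]
contact_force: [-0.2, 0.6, 0.4]
gripper_width: 0.551
grasp_force: 0.0
```

Call:
{"fn": "servo_tool", "kwargs": {
  "deltas": [
    [[0,0,0,0,0],[0,0,0,0,0],[0,0,0,0,0],[0,0,0,0,0],[0,0,0,0,0],[0,0,0,0,0],[0,0,0,0,0],[0,0,0,0,0]]
  ]
}}

```text
time: 40.95
tool_pos: [0.5217, -0.4203, 0.0527]
tool_rot: [0.001, 0.997, 0.08, 0.001]
contact_force: [-0.9, -1.2, 5.0]
gripper_width: 0.177
grasp_force: 62.6
```

Call:
{"fn": "servo_tool", "kwargs": {
  "deltas": [
    [[0,0,0,0.005,0],[0,0,0,0.01,0],[0,0,0,0.015,0],[0,0,0,0.015,0],[0,0,0,0.015,0],[0,0,0,0.015,0],[0,0,0,0.01,0],[0,0,0,0.005,0]]
  ]
}}

```text
time: 41.75
tool_pos: [0.5216, -0.4203, 0.1437]
tool_rot: [0.001, 0.997, 0.08, 0.001]
contact_force: [0.6, 0.7, -4.0]
gripper_width: 0.174
grasp_force: 61.3
```

Call:
{"fn": "servo_tool", "kwargs": {
  "deltas": [
    [[0,0.002,0.01,0,0],[0,0.003,0.02,0,0],[0,0.004,0.03,0,0],[0,0.005,0.035,0,0],[0,0.005,0.04,0,0],[0,0.005,0.04,0,0],[0,0.004,0.04,0,0],[0,0.002,0.025,0,0]]
  ]
}}

```text
time: 42.55
tool_pos: [0.55, -0.175, 0.1399]
tool_rot: [-0.001, 0.997, 0.082, -0.001]
contact_force: [-0.3, 0.4, -3.8]
gripper_width: 0.17
grasp_force: 61.3
```

Call:
{"fn": "servo_tool", "kwargs": {
  "deltas": [
    [[0,0,0.005,0,0],[0,0,0,-0.005,0],[0,0,0,-0.01,0],[0,0,0,-0.015,0],[0,0,0,-0.01,0],[0,0,0,-0.005,0],[0,0,0,-0.005,0],[0,0,0,0,0]]
  ]
}}

```text
time: 43.35
tool_pos: [0.5506, -0.1748, 0.0905]
tool_rot: [-0.0, 0.997, 0.08, -0.001]
contact_force: [-0.5, -1.2, -4.6]
gripper_width: 0.171
grasp_force: 61.2
```

```bash
python3 - <<'E'
from h import *
s=manip.state();p,q=s['tool_pos'],s['tool_rot'];print(p,q,s['gripper_width'],s['contact_force'])
f=grab_frame('scene');g=grab_frame('side')
save({'pixels':np.hstack([cv2.resize(f['pixels'][160:280,150:300],(390,312)),cv2.resize(g['pixels'][150:240,240:355],(398,312))])},'w10.png')
E
```

```text
[ 0.5506134  -0.17480414  0.09051944] [-3.88183507e-04  9.96778091e-01  8.02050646e-02 -6.58325736e-04] 0.1714897386982256 [-0.53849122 -1.21208748 -4.61320569]
```

View pics/w10.png

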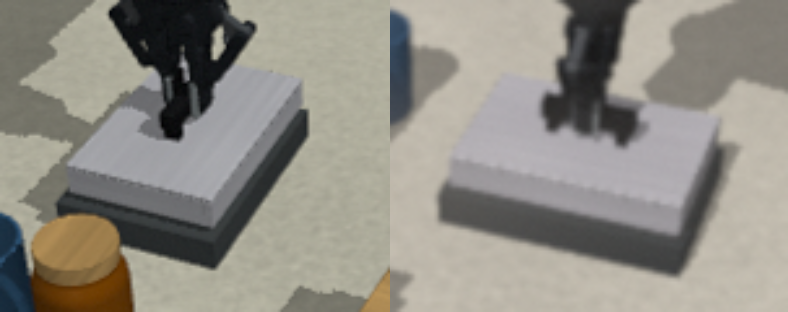

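The cover hovers squarely above the tin, about 8 mm up. I lower it and release.

Call:
{"fn": "servo_tool", "kwargs": {
  "deltas": [
    [[0,0,0,-0.003,0],[0,0,0,-0.002,0],[0,0,0,-0.002,0],[0,0,0,-0.001,0],[0,0,0,-0.001,0],[0,0,0,0,0],[0,0,0,0,0],[0,0,0,0,0]]
  ]
}}

```text
time: 44.25
tool_pos: [0.5512, -0.1747, 0.0826]
tool_rot: [0.0, 0.997, 0.08, 0.0]
contact_force: [-0.1, 0.2, -2.0]
gripper_width: 0.173
grasp_force: 61.4
```

Call:
{"fn": "servo_tool", "kwargs": {
  "deltas": [
    [[55,0,0,0,0],[55,0,0,0,0],[55,0,0,0,0],[55,0,0,0,0],[55,0,0,0.01,0],[55,0,0,0.04,0],[55,0,0,0.05,0],[55,0,0,0.05,0]]
  ]
}}

```text
time: 45.05
tool_pos: [0.5506, -0.1745, 0.2344]
tool_rot: [-0.0, 0.997, 0.08, -0.0]
contact_force: [0.2, -0.2, 0.2]
gripper_width: 0.549
grasp_force: 0.0
```

Call:
{"fn": "servo_tool", "kwargs": {
  "deltas": [
    [[55,-0.03,0,0.02,0],[55,-0.04,0,0,0],[55,-0.04,0,0,0],[55,-0.03,0,0,0],[55,-0.02,0,0,0],[55,0,0,0,0],[55,0,0,0,0],[55,0,0,0,0]]
  ]
}}

```text
time: 45.85
tool_pos: [0.3918, -0.1748, 0.2529]
tool_rot: [0.0, 0.997, 0.081, 0.0]
contact_force: [0.7, 0.6, 0.3]
gripper_width: 0.548
grasp_force: 0.0
```

```bash
python3 - <<'E'
from h import *
s=manip.state();print(s['tool_pos'],s['contact_force'])
f=grab_frame('scene');g=grab_frame('side')
for f_ in(f,g):
    p=cloud(f_).reshape(-1,3);p=p[(abs(p[:,0]-.55)<.13)&(abs(p[:,1]+.175)<.12)&(p[:,2]>.052)&(p[:,2]<.066)]
    A=np.c_[p[:,:2]-p[:,:2].mean(0),np.ones(len(p))];c=np.linalg.lstsq(A,p[:,2],rcond=None)[0]
    print(cv2.minAreaRect(p[:,:2].astype(np.float32)),np.median(p[:,2]),'tilt',c[:2])
save({'pixels':np.hstack([cv2.resize(f['pixels'][160:280,150:300],(390,312)),cv2.resize(g['pixels'][130:340,90:355],(398,312))])},'w11.png')
E
python3 dr.py
```

```text
[ 0.39181759 -0.17478139  0.25294086] [0.65203165 0.5913204  0.27222579]
((0.5521495342254639, -0.17192187905311584), (0.19991576671600342, 0.1374567300081253), 8.911596298217773) 0.05824153607963154 tilt [-0.00207024 -0.00287087]
((0.5499125719070435, -0.17281222343444824), (0.19660568237304688, 0.14173974096775055), 9.134358406066895) 0.059157964963291135 tilt [ 0.00154065 -0.00717651]
[ 0.39175459 -0.17469628  0.252587  ] [ 0.44232967 -0.42792117  0.62103793]
side 346 panel x [0.0838 0.0863 0.0883 0.0935 0.0996]
cover ((0.0, 0.0), (0.0, 0.0), 0.0)
```

View pics/w11.png

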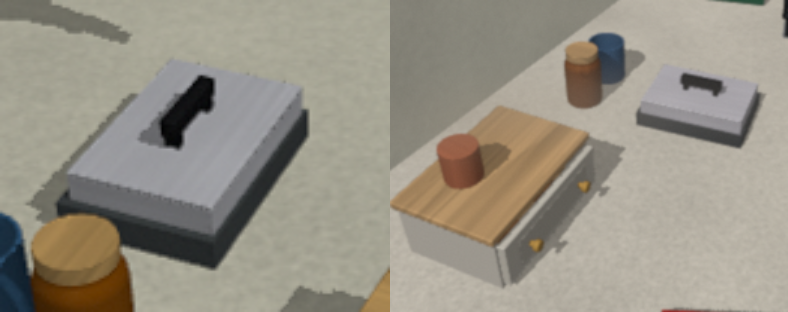

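The cover is square on the tin, within about 3 mm of where it started, and the drawer is closed. I hand in.

```bash
python3 -c "
from plant import manip
print(manip.job_done())"
```

```text
the job is handed in; nothing more can be done
None
```

I handed the job in and no verdict came back: the four bars in the tin are flat and separate in the drawer, the drawer is pushed home to its stop, and the cover is back square on the tin, about 3 mm from its starting spot.

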